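# Load the battery stick into the bench charging dock

### The job

Load the black battery stick, which lies on the wooden rest, into the grey charging dock. Bring it in tilted, flat end low, and push the flat end under the steel bridge and against the spring contact; then press the brass-nub end down behind the end post until the steel clip holds it and the stick lies level, fully home. Leave the stick let go in the dock and do not shift the cork sanding block, the brush, the glue bottle or the plywood offcut.

Things in the scene. Friction and masses are not known exactly. Their poses are not given: they have to be found in the camera images.
- cell_mid (a point): Centre, on the axis, of the loose battery stick: black cylinder 34 mm across, 140 long, about 0.25 kg. Flat steel-banded end 70 mm along -x of the point, brass nub (14 across, 6 long) at the other end, its tip 70 along +x. It may roll about x: only x's direction matters. It starts level on a wooden rest, axis 37 mm above the bench.
- cell_nub (a point): Tip of the brass nub, on the stick's axis, 70 mm along +x from cell_mid; axes as cell_mid.
- rest: Fixed wooden rest the stick starts on, along its x; origin under its centre. Plate 120 x 64 x 10 mm; two saddles (64 wide, up to 34 high) 35 to 57 mm either side of the middle, so the middle 70 mm is free to grasp.
- dock_seat (a point): Where cell_mid must end up in the fixed grey dock, 47 mm above the bench. x: from spring contact towards clip, along the lying stick; z up. All dock sizes are in mm in this frame. Base plate x -116 to 84, y -42 to 42, top at z -35; nothing stands on it from x -42 to 44, so fingers fit beside the stick's middle. Home: flat end at x -70, nub tip at x 70, top of stick at z 17.
- dock_contact (a point): Face of the spring contact when free, on the axis, at x -64 of dock_seat (this point stays there): brass disc 16 mm across. Behind it a housing, x -113 to -83, up to z 35. Under the flat end a saddle, x -82 to -54, top at z -17. Cheeks either side, x -83 to -55, 40 mm apart, up to z 30, with mouths flaring out to x -43.
- dock_bridge (a point): Middle of the underside of the steel bridge over the flat end, at x -67, z 30 of dock_seat: x -72 to -62, so the flat end cannot go in from straight above. A stick tilted 20 degrees, flat end low, its end face's centre at x -64, z 1, is under the bridge with its nub above the post; pushed on to x -74, the nub can be swung down inside the post.
- dock_post (a point): Middle of the top of the end post, at x 73, z 25 of dock_seat: steel, x 70 to 76, 24 mm wide. The nub must come down on its spring side. Let go there, the spring keeps the nub at the post and the stick stays leaning on the lips of the clip, 6 to 10 degrees up (nub tip at z 15 to 26).
- dock_clip (a point): Middle of the clip, between its lips, at x 52, z 11.5 of dock_seat. Two sprung steel jaws, x 44 to 60, lips 28 mm apart, flared mouth up to z 24; they spread as the stick is pressed down between them and close over it. Floor below at z -17. 10 to 15 N pressed down on the stick's top beside the clip (x 28) snaps it home.
- plunger (a joint): How far the spring contact is pushed back towards -x of dock_seat (m): 0 free, 0.018 at most, about 0.006 with the stick home. The spring takes 1.5 N to start and 250 N/m more.
- sanding_block: Cork sanding block 100 x 55 x 35 mm; origin under its centre. Leave alone.
- brush: Paint brush lying on the bench, along its x; origin at its middle on the bench. Leave alone.
- glue: Yellow bottle 56 mm across, 170 mm tall; origin under its centre. Leave alone.
- offcut: Plywood offcut 160 x 70 x 20 mm; origin under its centre. Leave alone.
There are look-alikes about, which are no part of the job. Of the things that look like the part that bears cell_mid, the middle-sized one is meant.

How it is judged:
By the outcome, as a careful person would: the job done as asked, in the order asked, and still so for the second after the job is handed in, with the robot touching nothing.
It also fails if it takes over 51 s, if anything falls off the work surface, if the arm or the gripper's body presses on something with over 40 N, if the wrist force passes 120 N, or if a joint passes its speed limit or range.

### The arm

A 6-joint arm with a two-finger parallel gripper is mounted at the origin on the work surface. World frame = base frame: x ahead of the robot, y to its left, z up, the work surface at z = 0. Lengths are in mm, angles in rad, forces in N, time in s.
With the tool pointing down it reaches from about 275 to 750 mm from the base axis. Payload 10.2 kg.
Tool frame: the origin (TCP) lies midway between the tips of the shut fingers; the grasp point (between the pads) lies 19 mm behind it (ctrl.hold_point_z is the distance from the TCP to the grasp point, in mm); z points along the fingers, y is the direction in which the jaws open and shut (so a half turn about z gives the same grasp; the last joint's range is limited). The gripper opens to 85 mm and grips with 20 to 120 N. Pads are 22 mm wide; open, the fingers measure 114 mm over their backs; the gripper's body (76 mm by 85 mm) begins 54 mm behind the grasp point. The pads swing forward as they close: fully open they stand 13 mm farther back than shut.
Start: joints at [-1.327, 0.313, 1.498, -0, 1.331, -0.223], TCP at [236.255, -468.844, 231.294] pointing down, gripper open.
Joint ranges: [-2.94, 2.94], [-0.97, 2.17], [0.19, 2.56], [-1.23, 4.37], [0.02, 3.11], [-2.88, 2.88]. Speed limits (rad/s): [2.39, 2.39, 3.01, 3.14, 3.14, 3.14].

### API

Orientations are given as a unit quaternion [w, x, y, z].
In Python, from rig import ctrl, capture, get_calibration, ticket, search_frame, outline_of gives the robot as it stands. The module is installed in compiled form; this text tells all that it offers.
- The arm moves only by the tool servo_tool, never from a script. Its argument "motion" is a list of rows, each an object with "dr": the turn, a rotation vector about the tool's x, y, z in units of 10 degrees (1.0 is 10 degrees), a list of three; "delta_pos": the shift along the tool's x, y, z in units of 50 mm (1.0 is 50 mm), a list of three; "hand": the opening, from 0 (shut) to 1 (fully open). In form: [{"dr": [ax, ay, az], "delta_pos": [x, y, z], "hand": hand}, ...]. A call has 1 to 20 rows; each row shifts and turns the pose as measured when the row begins, along the tool's axes as they then stand; what a row does not reach is not made up. A row lasts 1/8 s, in which the tool goes at most 62.5 mm and 10.7 degrees, less where a joint would pass 70% of its speed; a pose out of reach is approached as far as the arm can. A call is refused whole if a number of a shift passes 1 or a number of a turn 1, either way. A call with a gripper value outside its range is refused whole. The fingers move at their own pace and stop on an object; "squeeze" is the grip in N (left out, the last holds). Time passes only in rows, so rows that do not move let the fingers close. It gives the time, the measured TCP pose, the force and the opening at its end, in the units of the state.
- ctrl.sense(): the state, without advancing time (a new reading comes with each control period).
- capture(name): name is "scene" or "side" or "wrist"; returns (picture, depth): 384x512x3 uint8, red, green, blue; 384x512 float32, mm along the optical axis (not along the pixel's ray), 0 where there is no reading.
- get_calibration(name): a dict with "camera_matrix" (3x3 intrinsics, pixels), "distortion" ([k1, k2, p1, p2, k3] as OpenCV has them; the pictures are not rectified), "T" (4x4, takes a point from camera to world coordinates). Camera axes: x right, y down, z forward; pixel columns grow to the right and rows downward; lengths in mm; the calibration is good to about 2 mm. A picture is of the moment at which its call begins: read the wrist's pose just before it. get_calibration takes no time and is no camera call; for the wrist camera it gives the pose at the moment of the call.
- ticket.finish_job(): hands the job in, once; it reports no verdict.
Trained networks look in the newest picture that a camera, given by its name, has taken for a name from the list of things; names that differ only in an ending like _2 or _b are one class to them, and where a whole thing is asked for, a point or a joint stands for the part that bears it (a point fixed in the world has none). Each returns a list of dicts, best first, with "score" (0 to 1); they miss things now and then, are a little off and sometimes report something else, mostly with a low value. They report only what shows in the picture. A call takes as long as a camera call. They do not tell look-alikes from the thing itself.
- search_frame(camera, label): "bbox" ([left, top, right, bottom] in pixels, round what is visible of it).
- outline_of(camera, label): "pixels" (384x512 bool, what is visible of it) and "bbox" ([left, top, right, bottom] in pixels, round what is visible of it).
The state is a dict: "time_s": time; "joints": joint angles; "dq": joint speeds; "tau": joint torques, N m; "eef_pos": TCP position; "ee_rot": TCP orientation; "force": force on the tool from outside, world axes, zero at the start; "wrist_torque": the same for the moment, N m; "grip_width": opening from 0.0 (shut) to 1.0 (fully open).
Only numpy, scipy, OpenCV 4.12 (cv2) and the standard library are available. Lean on these libraries where they do the work, as an engineer would, in place of code of your own. Each camera call takes 0.05 s, during which the arm holds its last target.

## Working session

There is one attempt and no reset: what is moved stays moved. The work goes in short steps, Python scripts to look and compute and a tool call to move; the robot and the scene stay as the last step left them, time stands still between calls to the robot, and variables do not carry over. Pictures are saved under pics/ and viewed, and the job is handed in when it is done.

Besides the shell and the picture viewer there is one more tool, called after "Emit:" by a JSON object that holds its "api" and its "payload", one argument or row to a line. servo_tool: Moves the arm, as the interface text tells. Its arguments: {"type":"object","properties":{"motion":{"type":"array"},"squeeze":{"type":"number"}},"required":["motion"]}

```bash
mkdir -p pics
python3 - <<'E'
from rig import ctrl,capture,get_calibration
import cv2,pickle
print(ctrl.sense())
d={}
for n in ["scene","side"]:
    p,z=capture(n); c=get_calibration(n); d[n]=(p,z,c)
    cv2.imwrite(f"pics/{n}0.png",p[:,:,::-1]); print(n,c)
pickle.dump(d,open("d0.pkl","wb"))
E
```

```text
{'time_s': 0.0, 'joints': array([-1.32738748e+00,  3.13437537e-01,  1.49844733e+00,  2.99541535e-05,
        1.33104370e+00, -2.23383482e-01]), 'dq': array([ 0.00020996,  0.00106773, -0.0002044 , -0.0023669 , -0.00061663,
        0.00117063]), 'tau': array([ 5.30848902e-04, -4.12263572e+01, -2.59740901e+01, -2.17448055e-04,
        4.09340937e-03, -2.90463606e-05]), 'eef_pos': array([ 236.19949704, -468.56259955,  230.73761429]), 'ee_rot': array([-6.68066900e-04,  9.72887140e-01,  2.31279414e-01,  7.85766785e-06]), 'force': array([-0.66744925,  0.59135725,  0.36809151]), 'wrist_torque': array([ 0.02372171, -0.01304055,  0.01132888]), 'grip_width': 1.000826572969573}
scene {'camera_matrix': array([[391.50796631,   0.        , 258.30740385],
       [  0.        , 391.50796631, 191.23315746],
       [  0.        ,   0.        ,   1.        ]]), 'distortion': array([-0.0173796,  0.       ,  0.       ,  0.       ,  0.       ]), 'T': array([[-6.34073909e-01,  6.05114427e-01, -4.81442424e-01,
         1.14069544e+03],
       [ 7.73232954e-01,  4.89868689e-01, -4.02665452e-01,
         5.14877949e+02],
       [-7.81510573e-03, -6.27586805e-01, -7.78507371e-01,
         1.08717363e+03],
       [ 0.00000000e+00,  0.00000000e+00,  0.00000000e+00,
         1.00000000e+00]])}
side {'camera_matrix': array([[393.34733385,   0.        , 255.98760965],
       [  0.        , 393.34733385, 189.3322981 ],
       [  0.        ,   0.        ,   1.        ]]), 'distortion': array([-0.10839194,  0.        ,  0.        ,  0.        ,  0.        ]), 'T': array([[-9.80379030e-01, -1.23107064e-01,  1.53953266e-01,
         3.40020901e+02],
       [-1.96425287e-01,  6.75697689e-01, -7.10527790e-01,
         7.58045585e+02],
       [-1.65548761e-02, -7.26826860e-01, -6.86621185e-01,
         8.15599428e+02],
       [ 0.00000000e+00,  0.00000000e+00,  0.00000000e+00,
         1.00000000e+00]])}
```

View pics/scene0.png

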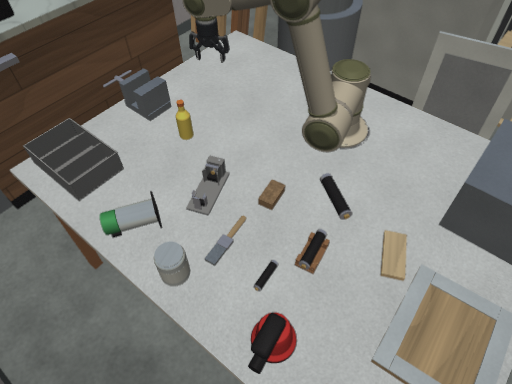

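View pics/side0.png

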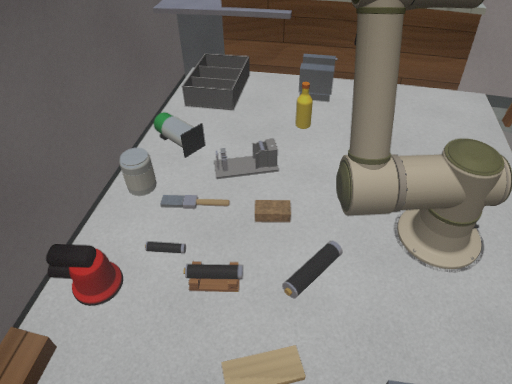

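The scene view shows the stick on the rest at (314,247), with a bigger look-alike at (336,196) and a smaller one at (266,275). The dock is at (208,185), with its tall housing at (215,168). I'll zoom in and make point clouds.

```bash
cat > h.py <<'E'
import numpy as np,cv2,pickle
def cloud(z,c):
    h,w=z.shape; K=c["camera_matrix"]; D=c["distortion"]
    u,v=np.meshgrid(np.arange(w),np.arange(h))
    p=cv2.undistortPoints(np.stack([u,v],-1).reshape(-1,1,2).astype(np.float64),K,D).reshape(h,w,2)
    P=np.concatenate([p*z[...,None],z[...,None]],-1)
    W=P@c["T"][:3,:3].T+c["T"][:3,3]
    W[z<=0]=np.nan
    return W
def proj(X,c):
    T=np.linalg.inv(c["T"]); X=np.atleast_2d(X)
    Y=X@T[:3,:3].T+T[:3,3]
    return cv2.projectPoints(Y,np.zeros(3),np.zeros(3),c["camera_matrix"],c["distortion"])[0].reshape(-1,2)
E
python3 - <<'E'
from rig import *
from h import *
d=pickle.load(open("d0.pkl","rb"))
out={}
for n in ["scene","side"]:
    p,z,c=d[n]; W=cloud(z,c)
    for l in ["cell_mid","rest","dock_seat"]:
        r=outline_of(n,l); out[n,l]=r
        for q in r:
            m=q["pixels"]; X=W[m]; X=X[~np.isnan(X[:,0])]
            print(n,l,round(q["score"],2),np.round(q["bbox"]),m.sum(),np.nanmedian(X,0).round(0) if len(X) else None)
pickle.dump(out,open("o0.pkl","wb"))
a=d["scene"][0]; b=d["side"][0]
def crop(im,x0,y0,x1,y1,f): return cv2.resize(im[y0:y1,x0:x1,::-1],None,fx=f,fy=f,interpolation=cv2.INTER_CUBIC)
A=crop(a,180,145,240,220,5);B=crop(a,285,220,345,280,5)
C=crop(b,205,130,290,185,4);D=crop(b,175,250,260,300,4)
cv2.imwrite("pics/z1.png",np.hstack([A,np.vstack([B,np.zeros((75,300,3),np.uint8)])]))
cv2.imwrite("pics/z2.png",np.vstack([C,D]))
print(ctrl.sense()["time_s"])
E
```

```text
scene cell_mid 0.78 [296. 232. 327. 270.] 467 [569. 249.  49.]
scene cell_mid 0.65 [322. 170. 352. 220.] 679 [342. 190.  38.]
scene cell_mid 0.64 [256. 262. 280. 293.] 287 [721. 185.  22.]
scene rest 0.58 [297. 231. 329. 272.] 327 [556. 264.  13.]
scene dock_seat 0.76 [187. 158. 229. 216.] 1452 [ 567. -184.   13.]
side cell_mid 0.73 [279. 239. 343. 296.] 1317 [331. 201.  40.]
side cell_mid 0.7 [184. 263. 241. 280.] 891 [557. 255.  49.]
side cell_mid 0.59 [146. 243. 184. 258.] 395 [710. 190.  22.]
side rest 0.7 [187. 262. 238. 294.] 687 [555. 270.  10.]
side dock_seat 0.85 [212. 135. 279. 181.] 1639 [ 559. -180.   13.]
side dock_seat 0.35 [190. 260. 236. 292.] 746 [550. 270.  10.]
side dock_seat 0.19 [255. 199. 290. 223.] 830 [458.  24.  32.]
0.4
```

View pics/z1.png

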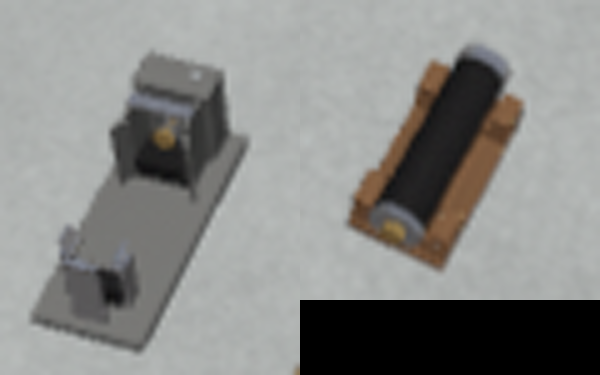

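View pics/z2.png

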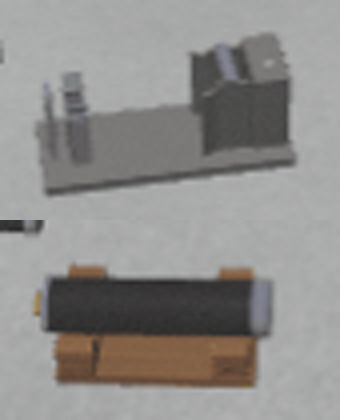

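Both close-ups agree. The stick's brass nub points toward the front of the bench (+x world). The dock's housing and contact are at the robot end, with the clip and post outward. Next I'll fit poses.

```bash
cat > fit.py <<'E'
from h import *
from scipy.optimize import least_squares
def fitplate(P,L=200,Wd=84):
    # P xy points on plate top (maybe with holes): minAreaRect
    r=cv2.minAreaRect(P.astype(np.float32)); return r
def fitcyl(P,R=17):
    # axis fit: points on cylinder surface; params: point (x,y,z at mid), yaw, pitch
    m=P.mean(0); C=P-m; _,_,V=np.linalg.svd(C); a=V[0]; a=a*np.sign(a[0])
    y0=np.arctan2(a[1],a[0])
    def f(q):
        c=np.array([m[0]+q[0]*-np.sin(y0),m[1]+q[0]*np.cos(y0),q[1]])
        dd=np.array([np.cos(q[2])*np.cos(q[3]),np.sin(q[2])*np.cos(q[3]),np.sin(q[3])])
        D=P-c; D=D-np.outer(D@dd,dd); return np.linalg.norm(D,axis=1)-R
    s=least_squares(f,[0,m[2]-10,y0,0],loss="soft_l1",f_scale=1.0)
    q=s.x; c=np.array([m[0]+q[0]*-np.sin(y0),m[1]+q[0]*np.cos(y0),q[1]])
    dd=np.array([np.cos(q[2])*np.cos(q[3]),np.sin(q[2])*np.cos(q[3]),np.sin(q[3])])
    t=(P-c)@dd
    return c,dd,t,np.abs(f(q)).mean()
E
python3 - <<'E'
from fit import *
d=pickle.load(open("d0.pkl","rb")); o=pickle.load(open("o0.pkl","rb"))
for n,i in (("scene",0),("side",1)):
    p,z,c=d[n]; W=cloud(z,c)
    m=o[n,"cell_mid"][i]["pixels"]; X=W[m]; X=X[(X[:,2]>28)]
    cc,dd,t,e=fitcyl(X); lo,hi=np.percentile(t,[0.5,99.5])
    print(n,"axis",(cc+dd*(lo+hi)/2).round(1),dd.round(3),"yaw",np.degrees(np.arctan2(dd[1],dd[0])).round(1),"len",(hi-lo).round(1),e.round(2))
    m=o[n,"dock_seat"][0]["pixels"]; X=W[m]; pl=X[abs(X[:,2]-12)<5]
    print("plate",fitplate(pl[:,:2]),np.median(pl[:,2]))
    up=X[X[:,2]>20]; print("up",np.histogram(up[:,2],bins=range(20,100,6)))
    b=W[(np.abs(W[...,2])<15)&(np.abs(W[...,0]-560)<150)]; print("bench z",np.median(b[:,2]))
E
```

```text
scene axis [563.7 246.6  35.5] [ 0.986  0.168 -0.01 ] yaw 9.6 len 139.3 1.73
plate ((580.946533203125, -184.29310607910156), (200.29598999023438, 87.4336166381836), 20.82216453552246) 11.237786294137209
up (array([44, 81, 41, 48, 41, 48, 40, 31, 66, 70, 83,  1,  0]), array([20, 26, 32, 38, 44, 50, 56, 62, 68, 74, 80, 86, 92, 98]))
bench z -0.5181510895198471
side axis [559.1 247.3  36.4] [ 0.985  0.17  -0.004] yaw 9.8 len 139.2 1.21
plate ((576.475830078125, -183.3688507080078), (195.87744140625, 87.81645965576172), 20.427040100097656) 10.453519901019945
up (array([47, 54, 51, 55, 63, 64, 79, 66, 70, 87, 90,  0,  0]), array([20, 26, 32, 38, 44, 50, 56, 62, 68, 74, 80, 86, 92, 98]))
bench z -1.0614086768373454
```

Emit:
{"api": "servo_tool", "payload": {
  "motion": [
    {"dr": [0,0,0.1],"delta_pos": [0.9,-0.22,-0.15],"hand": 1},
    {"dr": [0,0,0.1],"delta_pos": [0.9,-0.22,-0.15],"hand": 1},
    {"dr": [0,0,0.1],"delta_pos": [0.9,-0.22,-0.15],"hand": 1},
    {"dr": [0,0,0.1],"delta_pos": [0.9,-0.22,-0.15],"hand": 1},
    {"dr": [0,0,0.1],"delta_pos": [0.9,-0.22,-0.15],"hand": 1},
    {"dr": [0,0,0.1],"delta_pos": [0.9,-0.22,-0.15],"hand": 1},
    {"dr": [0,0,0],"delta_pos": [0.9,-0.22,0],"hand": 1},
    {"dr": [0,0,0],"delta_pos": [0,0,0],"hand": 1}
  ]
}}

```text
time_s: 1.4
eef_pos: [501.5, -266.1, 277.5]
ee_rot: [-0.0, 0.984, 0.177, 0.0]
force: [-0.6, -0.4, 0.2]
grip_width: 0.998
```

```bash
cat >> h.py <<'E'
from scipy.spatial.transform import Rotation as Ro
def tool(s):
    q=s["ee_rot"]; R=Ro.from_quat([q[1],q[2],q[3],q[0]]).as_matrix(); return R,np.array(s["eef_pos"])
def target(pos,yaw,pitch):
    y=np.radians(yaw);p=np.radians(pitch)
    e=np.array([np.cos(y),np.sin(y),0]);u=np.array([0,0,1.])
    x=e*np.cos(p)+u*np.sin(p); z=-u*np.cos(p)+e*np.sin(p); yy=np.cross(z,x)
    return np.stack([x,yy,z],1),np.array(pos,float)
def delta(s,Rt,pt):
    R,p=tool(s)
    return (R.T@(pt-p)/50).round(3),(Ro.from_matrix(R.T@Rt).as_rotvec(degrees=True)/10).round(3)
def status(s):
    R,p=tool(s); x=R[:,0]
    print("t",round(s["time_s"],2),"tcp",p.round(1),"yaw",np.degrees(np.arctan2(x[1],x[0])).round(2),"pitch",np.degrees(np.arcsin(x[2])).round(2),"zdir",R[:,2].round(3),"F",np.round(s["force"],1),"M",np.round(s["wrist_torque"],2),"g",round(s["grip_width"],3))
E
python3 - <<'E'
from rig import *
from h import *
s=ctrl.sense(); status(s); c=get_calibration("wrist"); p,z=capture("wrist")
R,t=tool(s); print((R.T@(c["T"][:3,3]-t)).round(1),(R.T@c["T"][:3,2]).round(3))
pickle.dump((p,z,c),open("w1.pkl","wb")); cv2.imwrite("pics/w1.png",p[:,:,::-1])
E
```

```text
t 1.4 tcp [ 501.5 -266.1  277.5] yaw 20.41 pitch 0.04 zdir [ 0.001  0.    -1.   ] F [-0.6 -0.4  0.2] M [-0.02 -0.02  0.06] g 0.998
[ 8.400e+01  1.000e-01 -1.437e+02] [-0.325 -0.     0.946]
```

View pics/w1.png

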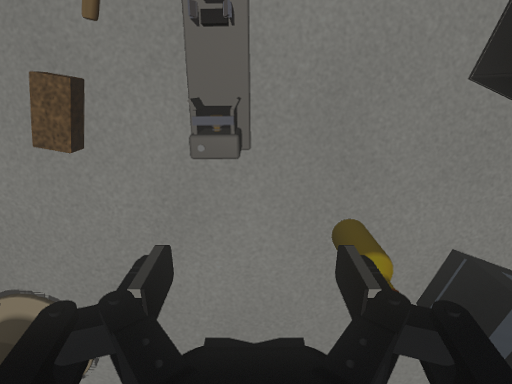

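The wrist view shows the dock, with its housing at (215,145) and clip at (212,15), and edges running nearly along the image columns. That confirms a yaw of about 20°. I'll move forward to see all of it.

Emit:
{"api": "servo_tool", "payload": {
  "motion": [
    {"dr": [0,0,0],"delta_pos": [0.9,-0.28,0],"hand": 1},
    {"dr": [0,0,0],"delta_pos": [0.9,-0.28,0],"hand": 1},
    {"dr": [0,0,0],"delta_pos": [0.9,-0.28,0],"hand": 1},
    {"dr": [0,0,0],"delta_pos": [0.7,-0.25,0],"hand": 1},
    {"dr": [0,0,0],"delta_pos": [0,0,0],"hand": 1}
  ]
}}

```text
time_s: 2.08
eef_pos: [641.8, -159.9, 277.4]
ee_rot: [0.001, 0.985, 0.172, -0.001]
force: [-0.8, -0.5, -0.5]
grip_width: 0.996
```

Run:
```python
from rig import *
from fit import *
s=ctrl.sense(); status(s); c=get_calibration("wrist"); p,z=capture("wrist")
o=outline_of("wrist","dock_seat")
pickle.dump((p,z,c,o),open("w2.pkl","wb")); cv2.imwrite("pics/w2.png",p[:,:,::-1])
W=cloud(z,c)
for q in o: print(q["score"],q["bbox"])
X=W[o[0]["pixels"]]; X=X[X[:,2]>-5]; pl=X[abs(X[:,2]-12)<4]
print(np.median(pl[:,2]),cv2.minAreaRect(pl[:,:2].astype(np.float32)), np.nanpercentile(X[:,2],[1,99]))
```

```text
t 2.08 tcp [ 641.8 -159.9  277.4] yaw 19.86 pitch -0.09 zdir [-0.001 -0.001 -1.   ] F [-0.8 -0.5 -0.5] M [-0.02 -0.    0.04] g 0.996
0.74 [224.9, 126.0, 288.4, 277.8]
12.794913909713387 ((579.8508911132812, -184.76937866210938), (199.56802368164062, 84.24811553955078), 20.873523712158203) [ 1.22994187 83.74625961]
```

View pics/w2.png

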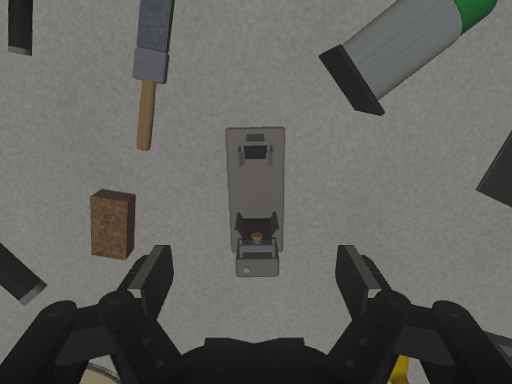

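The dock lies within (225,127)–(288,277), with the contact at (257,237), the bridge at (257,250) and the post at (256,138). The plate fit gives 199.6 × 84.2 mm, matching the stated size. I'll cross-check with raised features and with edges overlaid on the picture.

Run:
```python
from fit import *
p,z,c,o=pickle.load(open("w2.pkl","rb"))
W=cloud(z,c); X=W[o[0]["pixels"]]; X=X[X[:,2]>-5]
yaw=20.87; y=np.radians(yaw); e=np.array([np.cos(y),np.sin(y),0]); n=np.array([-np.sin(y),np.cos(y),0])
seat=np.array([579.85,-184.77,0])+16*e+[0,0,47]
print(seat)
def L(X): D=X-seat; return np.stack([D@e,D@n,D[:,2]],1)
Q=L(X)
for a,b in ((-60,-30),(-30,-5),(5,20),(20,28),(28,34),(34,50)):
    m=(Q[:,2]>a)&(Q[:,2]<b)
    print((a,b),m.sum(),[ (Q[m&k][:,i].min().round(1),Q[m&k][:,i].max().round(1)) for k in (Q[:,0]<0,Q[:,0]>=0) if (m&k).any() for i in (0,1)])
h=Q[(Q[:,0]<-80)&(Q[:,2]>28)]; print("housing",cv2.minAreaRect(h[:,:2].astype(np.float32)),np.median(h[:,2]))
k=Q[(Q[:,0]>62)&(Q[:,2]>18)]; print("post",k.min(0),k.max(0))
im=cv2.resize(p[110:300,200:310,::-1],None,fx=3.1,fy=3.1,interpolation=cv2.INTER_CUBIC)
def dr(pts,col):
    P=seat+np.array([[a*e[i]+b*n[i]+(0,0,cz)[i] for i in range(3)] for a,b,cz in pts])
    uv=(proj(P,c)-[200,110]+.5)*3.1
    cv2.polylines(im,[np.round(uv).astype(int)],True,col,1)
dr([(-116,-42,-35),(84,-42,-35),(84,42,-35),(-116,42,-35)],(0,255,0))
dr([(70,-12,25),(76,-12,25),(76,12,25),(70,12,25)],(0,0,255))
dr([(-113,-20,35),(-83,-20,35),(-83,20,35),(-113,20,35)],(255,0,0))
dr([(-64+0,8*np.cos(t),8*np.sin(t)) for t in np.linspace(0,6.28,20)],(0,255,255))
dr([(-72,-20,30),(-62,-20,30),(-62,20,30),(-72,20,30)],(255,0,255))
cv2.imwrite("pics/ov.png",im)
```

```text
[ 594.80025814 -179.07001917   47.        ]
(-60, -30) 4866 [(np.float64(-174.4), np.float64(-0.0)), (np.float64(-42.6), np.float64(43.9)), (np.float64(0.0), np.float64(84.8)), (np.float64(-42.9), np.float64(44.3))]
(-30, -5) 1069 [(np.float64(-88.4), np.float64(-42.9)), (np.float64(-30.1), np.float64(29.9)), (np.float64(43.3), np.float64(75.8)), (np.float64(-23.5), np.float64(23.5))]
(5, 20) 353 [(np.float64(-87.9), np.float64(-43.0)), (np.float64(-30.1), np.float64(30.0)), (np.float64(43.6), np.float64(75.6)), (np.float64(-23.5), np.float64(22.5))]
(20, 28) 426 [(np.float64(-88.4), np.float64(-42.8)), (np.float64(-30.2), np.float64(29.6)), (np.float64(43.4), np.float64(75.7)), (np.float64(-21.4), np.float64(22.2))]
(28, 34) 291 [(np.float64(-113.3), np.float64(-55.0)), (np.float64(-29.8), np.float64(28.5))]
(34, 50) 926 [(np.float64(-112.7), np.float64(-62.1)), (np.float64(-29.6), np.float64(27.3))]
housing ((-97.4647445678711, -0.6699962615966797), (32.009124755859375, 58.551856994628906), 1.0164779424667358) 35.41699106365718
post [ 69.45719121 -11.63072911  18.37252584] [75.68587855 11.56419847 27.41298262]
```

View pics/ov.png

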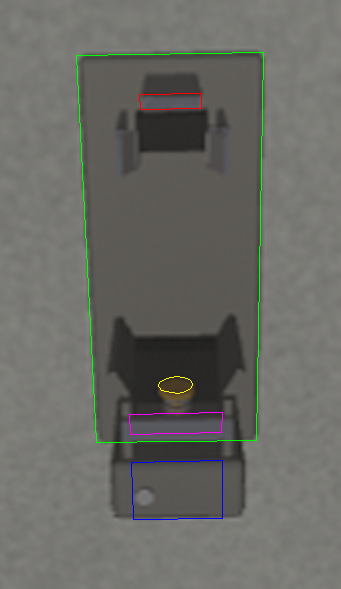

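The overlay lines up with the plate, post, bridge and contact to about 1 mm. That puts the seat at (594.8, −179.1, 47) with yaw 20.9°. Now the stick.

Emit:
{"api": "servo_tool", "payload": {
  "motion": [
    {"dr": [0,0,0.11],"delta_pos": [0.24,-0.9,0],"hand": 1},
    {"dr": [0,0,0.11],"delta_pos": [0.24,-0.9,0],"hand": 1},
    {"dr": [0,0,0.11],"delta_pos": [0.22,-0.9,0],"hand": 1},
    {"dr": [0,0,0.11],"delta_pos": [0.2,-0.9,0],"hand": 1},
    {"dr": [0,0,0.11],"delta_pos": [0.18,-0.9,0],"hand": 1},
    {"dr": [0,0,0.11],"delta_pos": [0.16,-0.9,0],"hand": 1},
    {"dr": [0,0,0.11],"delta_pos": [0.14,-0.9,0],"hand": 1},
    {"dr": [0,0,0.11],"delta_pos": [0.12,-0.9,0],"hand": 1},
    {"dr": [0,0,0.11],"delta_pos": [0.12,-0.9,0],"hand": 1},
    {"dr": [0,0,0],"delta_pos": [0,0,0],"hand": 1}
  ]
}}

```text
time_s: 3.42
eef_pos: [611.2, 245.0, 280.2]
ee_rot: [0.002, 0.997, 0.071, 0.0]
force: [0.1, -1.5, 0.0]
grip_width: 0.999
```

Run:
```python
from rig import *
from fit import *
s=ctrl.sense(); status(s); c=get_calibration("wrist"); p,z=capture("wrist")
o=outline_of("wrist","cell_mid"); 
pickle.dump((p,z,c,o),open("w3.pkl","wb")); cv2.imwrite("pics/w3.png",p[:,:,::-1])
W=cloud(z,c)
for q in o:
    print(q["score"],np.round(q["bbox"]))
    X=W[q["pixels"]]; X=X[X[:,2]>26]
    if len(X)<80: continue
    cc,dd,t,e=fitcyl(X); lo,hi=t.min(),t.max()
    print("axis",(cc+dd*(lo+hi)/2).round(1),"z med",np.median(X[:,2]),dd.round(3),"yaw",np.degrees(np.arctan2(dd[1],dd[0])).round(1),"len",(hi-lo).round(1),e.round(2))
```

```text
t 3.42 tcp [611.2 245.  280.2] yaw 8.15 pitch 0.03 zdir [ 0.001 -0.005 -1.   ] F [ 0.1 -1.5  0. ] M [0.01 0.08 0.02] g 0.999
0.86 [232. 138. 259. 238.]
axis [562.6 248.2  37.5] z med 52.43015271650674 [ 0.986  0.168 -0.002] yaw 9.7 len 140.8 0.76
0.78 [298.  41. 325. 126.]
axis [711.9 183.2  10.1] z med 26.753054923773618 [ 0.994  0.112 -0.001] yaw 6.4 len 101.7 0.49
0.71 [222. 274. 308. 346.]
axis [363.6 231.3  28.1] z med 40.3499975872019 [0.55  0.835 0.002] yaw 56.7 len 296.1 1.83
```

View pics/w3.png

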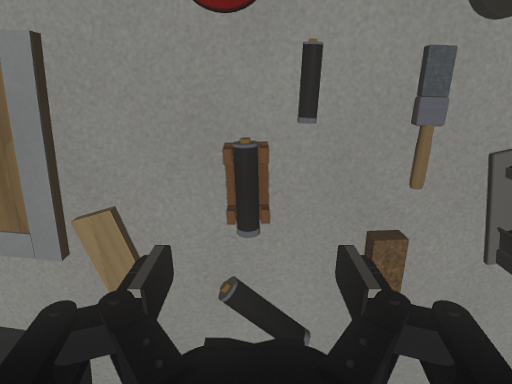

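The stick on the rest is at (247,190), nub up at (245,140). Its length of 140 mm confirms it's the middle-sized one. The mid is at (562.6, 248.2, 37.5) with yaw 9.7°. Next I'll work out the approach.

Run:
```python
from rig import *
from h import *
s=ctrl.sense(); status(s)
Rt,pt=target([570.5,249.5,110],9.7,0); print(delta(s,Rt,pt))
```

```text
t 3.52 tcp [611.8 242.5 280.4] yaw 8.0 pitch 0.04 zdir [ 0.001 -0.005 -1.   ] F [ 0.  -0.1 -0.2] M [-0.02 -0.02  0.03] g 0.997
(array([-0.802, -0.273,  3.406]), array([ 0.032, -0.003, -0.17 ]))
```

Emit:
{"api": "servo_tool", "payload": {
  "motion": [
    {"dr": [0.03,0,-0.17],"delta_pos": [-0.4,-0.14,0.6],"hand": 1},
    {"dr": [0,0,0],"delta_pos": [-0.4,-0.13,0.9],"hand": 1},
    {"dr": [0,0,0],"delta_pos": [0,0,0.9],"hand": 1},
    {"dr": [0,0,0],"delta_pos": [0,0,0.7],"hand": 1},
    {"dr": [0,0,0],"delta_pos": [0,0,0.3],"hand": 1},
    {"dr": [0,0,0],"delta_pos": [0,0,0],"hand": 1},
    {"dr": [0,0,0],"delta_pos": [0,0,0],"hand": 1}
  ]
}}

```text
time_s: 4.4
eef_pos: [573.1, 237.3, 110.6]
ee_rot: [0.001, 0.997, 0.078, 0.004]
force: [-0.6, 0.3, 0.8]
grip_width: 0.998
```

Run:
```python
from rig import *
from h import *
s=ctrl.sense(); status(s)
Rt,pt=target([570.5,249.5,17],9.7,0); print(delta(s,Rt,pt))
```

```text
t 4.4 tcp [573.1 237.3 110.6] yaw 8.94 pitch 0.47 zdir [ 0.008 -0.    -1.   ] F [-0.6  0.3  0.8] M [ 0.02 -0.   -0.02] g 0.998
(array([-0.029, -0.252,  1.871]), array([ 0.011, -0.047, -0.076]))
```

Emit:
{"api": "servo_tool", "payload": {
  "motion": [
    {"dr": [0,-0.04,-0.08],"delta_pos": [-0.03,-0.25,0],"hand": 1},
    {"dr": [0,0,0],"delta_pos": [0,0,0],"hand": 1},
    {"dr": [0,0,0],"delta_pos": [0,0,0.3],"hand": 1}
  ]
}}

```text
time_s: 4.78
eef_pos: [571.1, 251.0, 98.4]
ee_rot: [0.0, 0.996, 0.086, 0.004]
force: [0.2, 0.4, 0.3]
grip_width: 0.999
```

Run:
```python
from rig import *
from h import *
s=ctrl.sense(); status(s)
Rt,pt=target([570.5,249.5,17],9.7,0); print(delta(s,Rt,pt))
```

```text
t 4.78 tcp [571.1 251.   98.4] yaw 9.83 pitch 0.41 zdir [ 0.007 -0.    -1.   ] F [0.2 0.4 0.3] M [-0.01  0.   -0.01] g 0.999
(array([-0.028,  0.024,  1.628]), array([ 0.008, -0.041,  0.013]))
```

Emit:
{"api": "servo_tool", "payload": {
  "motion": [
    {"dr": [0,-0.04,0],"delta_pos": [-0.01,0.03,0.5],"hand": 1},
    {"dr": [0,0,0],"delta_pos": [0,0,0.5],"hand": 1},
    {"dr": [0,0,0],"delta_pos": [0,0,0.4],"hand": 1},
    {"dr": [0,0,0],"delta_pos": [0,0,0.18],"hand": 1},
    {"dr": [0,0,0],"delta_pos": [0,0,0],"hand": 1}
  ]
}}

```text
time_s: 5.4
eef_pos: [569.2, 249.0, 12.6]
ee_rot: [0.001, 0.996, 0.086, -0.002]
force: [0.0, 0.8, 1.3]
grip_width: 1.0
```

Run:
```python
from rig import *
from h import *
s=ctrl.sense(); status(s)
Rt,pt=target([570.5,249.5,17],9.7,0); print(delta(s,Rt,pt))
```

```text
t 5.4 tcp [569.2 249.   12.6] yaw 9.86 pitch -0.26 zdir [-0.004 -0.003 -1.   ] F [0.  0.8 1.3] M [-0.05  0.05  0.03] g 1.0
(array([ 0.028, -0.006, -0.089]), array([0.011, 0.026, 0.016]))
```

Emit:
{"api": "servo_tool", "payload": {
  "motion": [
    {"dr": [0,0.03,0],"delta_pos": [0.03,0,-0.09],"hand": 1},
    {"dr": [0,0,0],"delta_pos": [0,0,0],"hand": 0},
    {"dr": [0,0,0],"delta_pos": [0,0,0],"hand": 0},
    {"dr": [0,0,0],"delta_pos": [0,0,0],"hand": 0},
    {"dr": [0,0,0],"delta_pos": [0,0,0],"hand": 0},
    {"dr": [0,0,0],"delta_pos": [0,0,0],"hand": 0}
  ],
  "squeeze": 60
}}

```text
time_s: 6.15
eef_pos: [572.0, 249.7, 20.0]
ee_rot: [0.0, 0.996, 0.086, 0.003]
force: [0.3, -0.1, -0.1]
grip_width: 0.38
```

Run:
```python
from rig import *
from h import *
s=ctrl.sense(); status(s)
```

```text
t 6.15 tcp [572.  249.7  20. ] yaw 9.87 pitch 0.32 zdir [ 0.006 -0.    -1.   ] F [ 0.3 -0.1 -0.1] M [-0.05  0.03  0.02] g 0.38
```

Emit:
{"api": "servo_tool", "payload": {
  "motion": [
    {"dr": [0,0,0],"delta_pos": [0,0,-0.3],"hand": 0},
    {"dr": [0,0,0],"delta_pos": [0,0,-0.6],"hand": 0},
    {"dr": [0,0,0],"delta_pos": [0,0,-0.8],"hand": 0},
    {"dr": [0,0,0],"delta_pos": [0,0,-0.8],"hand": 0},
    {"dr": [0,0,0],"delta_pos": [0,0,-0.6],"hand": 0},
    {"dr": [0,0,0],"delta_pos": [0,0,0],"hand": 0}
  ]
}}

```text
time_s: 6.9
eef_pos: [570.1, 249.3, 181.8]
ee_rot: [0.001, 0.996, 0.086, 0.002]
force: [-0.3, -0.7, -3.7]
grip_width: 0.379
```

Run:
```python
from rig import *
from fit import *
s=ctrl.sense(); status(s); R,tp=tool(s); c=get_calibration("wrist"); p,z=capture("wrist")
o=outline_of("wrist","cell_mid"); 
pickle.dump((p,z,c,o,R,tp),open("w4.pkl","wb")); cv2.imwrite("pics/w4.png",p[:,:,::-1])
W=cloud(z,c)
for q in o:
    print(q["score"],np.round(q["bbox"]))
    X=W[q["pixels"]]; Q=(X-tp)@R; Q=Q[(abs(Q[:,1])<19)&(abs(Q[:,2]+19)<30)&(Q[:,0]>-100)]
    if len(Q)<80: continue
    print(Q.min(0).round(1),Q.max(0).round(1),len(Q))
seat=np.array([594.8,-179.1,47]);y=np.radians(20.9);e=np.array([np.cos(y),np.sin(y),0])
```

```text
t 6.9 tcp [570.1 249.3 181.8] yaw 9.85 pitch 0.18 zdir [ 0.003 -0.001 -1.   ] F [-0.3 -0.7 -3.7] M [-0.   -0.07 -0.03] g 0.379
0.79 [216. 299. 224. 333.]
```

View pics/w4.png

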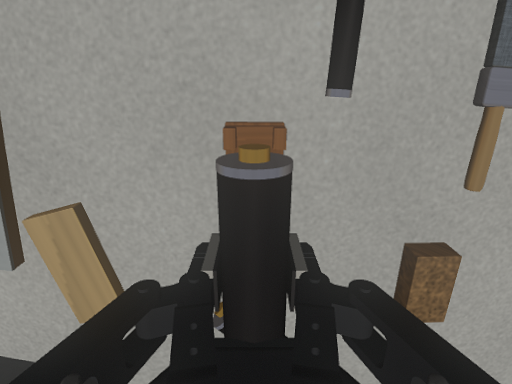

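The stick is held straight, its nub at (254,153) and its shoulder across columns 217–293. Weight reads about 3 N. I'll measure its pose in the tool frame.

Run:
```python
from fit import *
p,z,c,o,R,tp=pickle.load(open("w4.pkl","rb"))
W=cloud(z,c); Q=((W-tp)@R)
sub=Q[175:235,222:288].reshape(-1,3); sub=sub[np.isfinite(sub[:,0])]; sub=sub[sub[:,2]<-15]
print(len(sub),sub.min(0).round(1),sub.max(0).round(1))
cc,dd,t,e=fitcyl(sub); print(cc.round(1),dd.round(4),e)
# flip sign: z axis down in tool; camera side is -z -> fine
print("axis at x=0:",(cc-dd*cc[0]/dd[0]).round(2))
print("nub",Q[147:160,244:266,:].reshape(-1,3)[::1].max(0), np.round(Q[146:164:2,254],1))
import cv2
print("row sample y edges", [np.round(Q[r,[218,221,254,288,291]],1).tolist() for r in (190,220)])
```

```text
3947 [ 20.3 -14.7 -36.4] [ 52.2  15.4 -23.2]
[ 38.1   0.3 -48. ] [ 0.0288 -0.9988 -0.0384] 2.1883552627312164
axis at x=0: [   0.   1324.7     2.98]
nub [ 60.51602532   4.80059151 -18.9977589 ] [[ 60.3   0.1 -18.4]
 [ 60.1   0.1 -22. ]
 [ 59.7   0.1 -24.5]
 [ 58.9   0.1 -24.5]
 [ 58.1   0.1 -24.6]
 [ 57.4   0.1 -25.5]
 [ 56.4   0.1 -24.7]
 [  nan   nan   nan]
 [ 54.5   0.1 -24. ]]
row sample y edges [[[42.0, -15.6, -24.5], [43.0, -14.0, -27.3], [45.5, 0.1, -34.4], [42.1, 14.9, -24.5], [-30.5, 44.1, 181.8]], [[27.0, -16.4, -23.1], [28.5, -14.6, -26.3], [32.2, 0.1, -34.2], [27.3, 15.6, -23.8], [-69.3, 45.7, 180.6]]]
```

```bash
cat >> h.py <<'E'
SEAT=np.array([594.8,-179.1,47.]);YAW=20.9
MT=np.array([-9.5,0.2,-17.4])
def dockpose(fx,fz,pitch):
    "end-face centre (fx,fz) in dock frame, pitch deg -> tool target"
    y=np.radians(YAW);p=np.radians(pitch);e=np.array([np.cos(y),np.sin(y),0])
    R,_=target([0,0,0],YAW,pitch)
    mid=SEAT+e*(fx+70*np.cos(p))+np.array([0,0,fz+70*np.sin(p)])
    return R,mid-R@MT
def face(s):
    R,p=tool(s); y=np.radians(YAW);e=np.array([np.cos(y),np.sin(y),0]);n=np.array([-np.sin(y),np.cos(y),0])
    f=p+R@(MT-[70,0,0])-SEAT; g=p+R@(MT+[70,0,0])-SEAT
    return np.round([f@e,f@n,f[2]],1),np.round([g@e,g@n,g[2]],1)
def go(s,fx,fz,pitch):
    R,p=dockpose(fx,fz,pitch); d,r=delta(s,R,p); print("face",*face(s),"-> target",(fx,fz,pitch),"delta",d,"dr",r,"tcp tgt",p.round(1))
E
python3 - <<'E'
from rig import *
from h import *
s=ctrl.sense(); status(s); go(s,-7.6,101.5,20)
E
```

```text
t 7.0 tcp [569.  249.  178.5] yaw 9.85 pitch -0.14 zdir [-0.002 -0.003 -1.   ] F [-0.4  0.7 -3.8] M [ 0.04 -0.09 -0.02] g 0.38
face [ 50.6 424.2 149.1] [188.  397.4 148.7] -> target (-7.6, 101.5, 20) delta [0.479 8.239 0.399] dr [ 0.204  2.009 -1.092] tcp tgt [ 663.  -152.9  159.3]
```

Emit:
{"api": "servo_tool", "payload": {
  "motion": [
    {"dr": [0,0,-0.06],"delta_pos": [0.05,0.5,0],"hand": 0},
    {"dr": [0,0,-0.13],"delta_pos": [0.05,0.9,0],"hand": 0},
    {"dr": [0,0,-0.13],"delta_pos": [0.03,0.9,0],"hand": 0},
    {"dr": [0,0,-0.13],"delta_pos": [0,0.9,0],"hand": 0},
    {"dr": [0,0,-0.13],"delta_pos": [-0.03,0.9,0],"hand": 0},
    {"dr": [0,0,-0.13],"delta_pos": [-0.05,0.9,0],"hand": 0},
    {"dr": [0,0,-0.13],"delta_pos": [-0.08,0.9,0],"hand": 0},
    {"dr": [0,0,-0.13],"delta_pos": [-0.1,0.9,0],"hand": 0},
    {"dr": [0,0,-0.1],"delta_pos": [-0.1,0.7,0],"hand": 0},
    {"dr": [0,0,0],"delta_pos": [0,0.4,0],"hand": 0},
    {"dr": [0,0,0],"delta_pos": [0,0,0],"hand": 0}
  ]
}}

```text
time_s: 8.38
eef_pos: [654.4, -147.4, 153.0]
ee_rot: [-0.006, 0.983, 0.182, -0.019]
force: [-0.0, 0.6, -3.4]
grip_width: 0.381
```

Run:
```python
from rig import *
from h import *
s=ctrl.sense(); status(s); go(s,-7.6,101.5,20)
```

```text
t 8.38 tcp [ 654.4 -147.4  153. ] yaw 20.97 pitch -2.05 zdir [-0.04   0.004 -0.999] F [-0.   0.6 -3.4] M [ 0.03 -0.07 -0.01] g 0.381
face [-11.9   7.7 126.2] [128.    7.9 121.2] -> target (-7.6, 101.5, 20) delta [ 0.117  0.161 -0.134] dr [-0.105  2.205 -0.014] tcp tgt [ 663.  -152.9  159.3]
```

Emit:
{"api": "servo_tool", "payload": {
  "motion": [
    {"dr": [-0.05,0.7,0],"delta_pos": [0.05,0.08,-0.15],"hand": 0},
    {"dr": [-0.05,0.75,0],"delta_pos": [0.04,0.08,-0.1],"hand": 0},
    {"dr": [0,0.75,0],"delta_pos": [0.03,0,0],"hand": 0},
    {"dr": [0,0,0],"delta_pos": [0,0,0],"hand": 0},
    {"dr": [0,0,0],"delta_pos": [0,0,0],"hand": 0}
  ]
}}

```text
time_s: 9.0
eef_pos: [660.3, -147.2, 159.9]
ee_rot: [-0.036, 0.969, 0.179, 0.17]
force: [0.1, -0.6, -3.2]
grip_width: 0.377
```

Run:
```python
from rig import *
from h import *
s=ctrl.sense(); status(s); go(s,-7.6,61.5,20)
```

```text
t 9.0 tcp [ 660.3 -147.2  159.9] yaw 20.79 pitch 19.95 zdir [ 0.316  0.13  -0.94 ] F [ 0.1 -0.6 -3.2] M [-0.04  0.26  0.01] g 0.377
face [ -8.1   6.2 102.2] [123.5   6.  149.9] -> target (-7.6, 61.5, 20) delta [-0.268  0.132  0.765] dr [-0.052  0.005 -0.01 ] tcp tgt [ 663.  -152.9  119.3]
```

Emit:
{"api": "servo_tool", "payload": {
  "motion": [
    {"dr": [-0.05,0,0],"delta_pos": [-0.13,0.15,0.4],"hand": 0},
    {"dr": [0,0,0],"delta_pos": [-0.13,0,0.4],"hand": 0},
    {"dr": [0,0,0],"delta_pos": [0,0,0],"hand": 0},
    {"dr": [0,0,0],"delta_pos": [0,0,0],"hand": 0}
  ]
}}

```text
time_s: 9.5
eef_pos: [666.2, -151.2, 117.3]
ee_rot: [-0.031, 0.969, 0.18, 0.168]
force: [0.5, 0.5, -2.0]
grip_width: 0.382
```

Run:
```python
from rig import *
from h import *
s=ctrl.sense(); status(s); go(s,-7.6,21.5,20)
R,tp=tool(s)
c=get_calibration("wrist");p,z=capture("wrist"); cv2.imwrite("pics/w5.png",p[:,:,::-1]); pickle.dump((p,z,c,R,tp),open("w5.pkl","wb"))
p,z=capture("side");c=get_calibration("side");pickle.dump((p,z,c,R,tp),open("s5.pkl","wb"))
cv2.imwrite("pics/s5.png",cv2.resize(p[90:210,180:330,::-1],None,fx=5,fy=5,interpolation=cv2.INTER_CUBIC))
s=ctrl.sense(); status(s)
```

```text
t 9.5 tcp [ 666.2 -151.2  117.3] yaw 21.09 pitch 19.67 zdir [ 0.314  0.121 -0.942] F [ 0.5  0.5 -2. ] M [-0.12  0.26 -0.03] g 0.382
face [-4.   0.2 59.9] [127.8   0.6 107. ] -> target (-7.6, 21.5, 20) delta [-0.324  0.009  0.69 ] dr [-0.007  0.033  0.017] tcp tgt [ 663.  -152.9   79.3]
t 9.6 tcp [ 666.  -151.2  117.3] yaw 21.07 pitch 19.68 zdir [ 0.314  0.121 -0.942] F [-0.7 -0.3 -2.6] M [-0.12  0.25  0.03] g 0.377
```

View pics/w5.png

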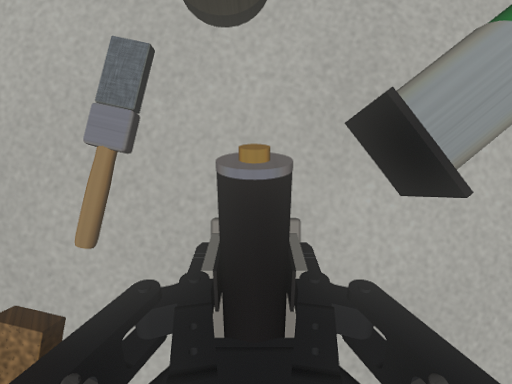

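View pics/s5.png

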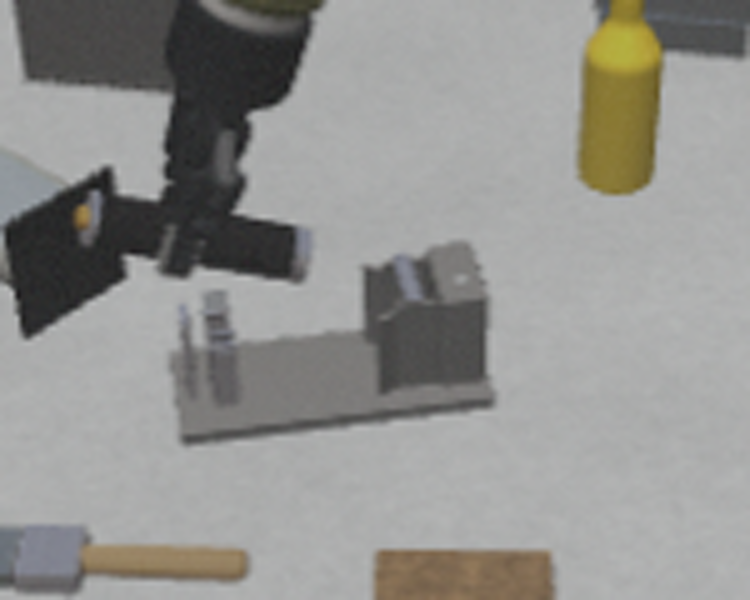

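The tilt and alignment look right: flat end low, facing the housing, and the stick hasn't slipped in the grip. Sliding along the stick's axis would run the fingers into the clip. So I'll back up level to face x −53, go straight down just in front of the bridge, then push in.

Run:
```python
from rig import *
from h import *
s=ctrl.sense(); go(s,-53,50,20)
```

```text
face [-4.3  0.2 59.9] [127.5   0.6 107. ] -> target (-53, 50, 20) delta [-0.982  0.006 -0.151] dr [-0.007  0.032  0.016] tcp tgt [ 620.6 -169.   107.8]
```

Emit:
{"api": "servo_tool", "payload": {
  "motion": [
    {"dr": [0,0.03,0.02],"delta_pos": [-0.3,0,-0.05],"hand": 0},
    {"dr": [0,0,0],"delta_pos": [-0.35,0,-0.05],"hand": 0},
    {"dr": [0,0,0],"delta_pos": [-0.3,0,-0.05],"hand": 0},
    {"dr": [0,0,0],"delta_pos": [0,0,0],"hand": 0},
    {"dr": [0,0,0],"delta_pos": [0,0,0],"hand": 0}
  ]
}}

```text
time_s: 10.22
eef_pos: [622.7, -168.8, 112.0]
ee_rot: [-0.03, 0.968, 0.179, 0.173]
force: [-0.2, 0.0, -3.2]
grip_width: 0.377
```

Run:
```python
from rig import *
from h import *
s=ctrl.sense(); status(s); go(s,-53,25,20)
```

```text
t 10.22 tcp [ 622.7 -168.8  112. ] yaw 21.0 pitch 20.18 zdir [ 0.323  0.12  -0.939] F [-0.2  0.  -3.2] M [-0.08  0.26  0.04] g 0.377
face [-50.9  -0.6  53.9] [ 80.5  -0.4 102.2] -> target (-53, 25, 20) delta [-0.241 -0.014  0.534] dr [ 0.018 -0.018  0.009] tcp tgt [ 620.6 -169.    82.8]
```

Emit:
{"api": "servo_tool", "payload": {
  "motion": [
    {"dr": [0,0,0],"delta_pos": [-0.12,-0.01,0.27],"hand": 0},
    {"dr": [0,0,0],"delta_pos": [-0.12,0,0.27],"hand": 0},
    {"dr": [0,0,0],"delta_pos": [0,0,0],"hand": 0},
    {"dr": [0,0,0],"delta_pos": [0,0,0],"hand": 0}
  ]
}}

```text
time_s: 10.72
eef_pos: [621.2, -168.4, 79.8]
ee_rot: [-0.03, 0.968, 0.18, 0.172]
force: [0.3, -0.2, -3.2]
grip_width: 0.376
```

Run:
```python
from rig import *
from h import *
s=ctrl.sense(); status(s); go(s,-53,6,20)
R,tp=tool(s)
p,z=capture("side");c=get_calibration("side");pickle.dump((p,z,c,R,tp),open("s6.pkl","wb"))
im=cv2.resize(p[90:210,180:330,::-1],None,fx=5,fy=5,interpolation=cv2.INTER_CUBIC)
cv2.imwrite("pics/s6.png",im)
p,z=capture("scene");cv2.imwrite("pics/c6.png",cv2.resize(p[120:240,150:270,::-1],None,fx=5,fy=5,interpolation=cv2.INTER_CUBIC))
```

```text
t 10.72 tcp [ 621.2 -168.4   79.8] yaw 21.04 pitch 20.15 zdir [ 0.323  0.121 -0.939] F [ 0.3 -0.2 -3.2] M [-0.1   0.29 -0.03] g 0.376
face [-52.1   0.2  21.8] [79.3  0.5 70. ] -> target (-53, 6, 20) delta [-0.126  0.006  0.294] dr [ 0.013 -0.015  0.013] tcp tgt [ 620.6 -169.    63.8]
```

View pics/s6.png

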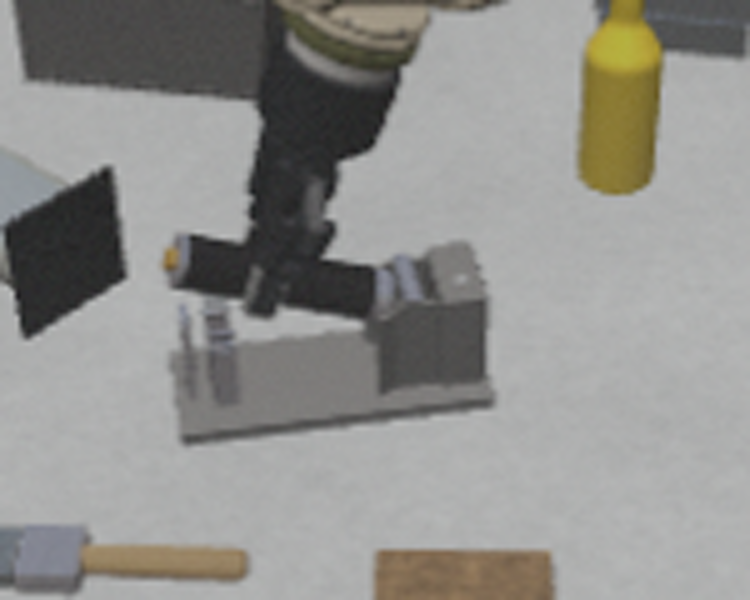

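View pics/c6.png

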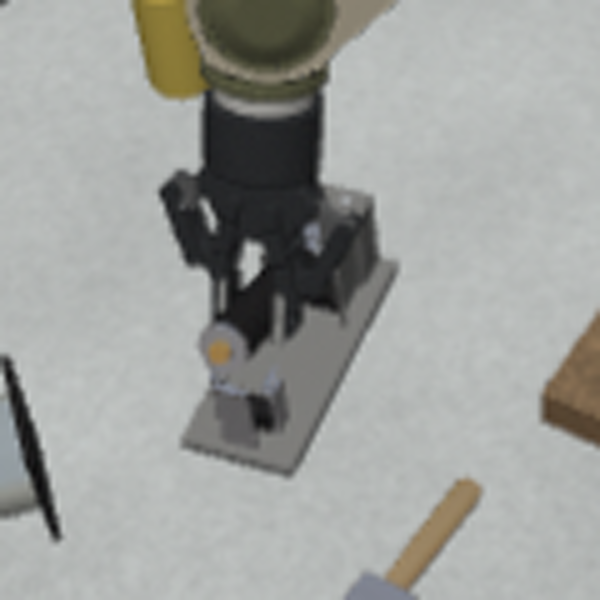

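The flat end sits in the cheeks' mouth just in front of the bridge, with the nub over the post. Now down to about z 5.

Emit:
{"api": "servo_tool", "payload": {
  "motion": [
    {"dr": [0,0,0],"delta_pos": [-0.06,0,0.15],"hand": 0},
    {"dr": [0,0,0],"delta_pos": [-0.06,0,0.15],"hand": 0},
    {"dr": [0,0,0],"delta_pos": [0,0,0],"hand": 0},
    {"dr": [0,0,0],"delta_pos": [0,0,0],"hand": 0}
  ]
}}

```text
time_s: 11.32
eef_pos: [620.9, -168.8, 63.0]
ee_rot: [-0.03, 0.968, 0.18, 0.173]
force: [0.5, 0.1, -4.0]
grip_width: 0.377
```

Run:
```python
from rig import *
from h import *
s=ctrl.sense(); status(s); go(s,-64,1.5,20)
```

```text
t 11.32 tcp [ 620.9 -168.8   63. ] yaw 21.05 pitch 20.18 zdir [ 0.323  0.12  -0.939] F [ 0.5  0.1 -4. ] M [-0.11  0.3   0.04] g 0.377
face [-52.6  -0.    5. ] [78.9  0.3 53.2] -> target (-64, 1.5, 20) delta [-0.24   0.001 -0.009] dr [ 0.016 -0.018  0.014] tcp tgt [ 610.3 -173.    59.3]
```

Clear so far, with no contact force. Pushing in under the bridge along the stick's axis.

Emit:
{"api": "servo_tool", "payload": {
  "motion": [
    {"dr": [0,0,0],"delta_pos": [-0.12,0,0],"hand": 0},
    {"dr": [0,0,0],"delta_pos": [-0.12,0,0],"hand": 0},
    {"dr": [0,0,0],"delta_pos": [0,0,0],"hand": 0}
  ]
}}

```text
time_s: 11.7
eef_pos: [610.0, -173.2, 59.3]
ee_rot: [-0.03, 0.968, 0.179, 0.173]
force: [1.8, 1.8, -1.3]
grip_width: 0.379
```

Run:
```python
from rig import *
from h import *
s=ctrl.sense(); status(s); go(s,-74,1,20)
```

```text
t 11.7 tcp [ 610.  -173.2   59.3] yaw 21.05 pitch 20.24 zdir [ 0.325  0.12  -0.938] F [ 1.8  1.8 -1.3] M [ 0.15  0.03 -0.04] g 0.379
face [-64.3  -0.3   1.1] [67.1  0.1 49.6] -> target (-74, 1, 20) delta [-0.185 -0.003 -0.058] dr [ 0.021 -0.025  0.014] tcp tgt [ 600.9 -176.5   58.8]
```

The spring contact has just been met (about 2 N along dock x). Pushing on to x −74.

Emit:
{"api": "servo_tool", "payload": {
  "motion": [
    {"dr": [0,0,0],"delta_pos": [-0.1,0,-0.03],"hand": 0},
    {"dr": [0,0,0],"delta_pos": [-0.1,0,-0.03],"hand": 0},
    {"dr": [0,0,0],"delta_pos": [0,0,0],"hand": 0}
  ]
}}

```text
time_s: 12.08
eef_pos: [600.5, -177.0, 59.6]
ee_rot: [-0.03, 0.968, 0.179, 0.174]
force: [3.6, 3.2, -1.4]
grip_width: 0.376
```

Run:
```python
from rig import *
from h import *
s=ctrl.sense(); status(s); go(s,-74,1,20);go(s,-74,0.5,15)
```

```text
t 12.07 tcp [ 600.5 -177.    59.6] yaw 21.03 pitch 20.37 zdir [ 0.327  0.12  -0.937] F [ 3.6  3.2 -1.4] M [ 0.39 -0.33  0.  ] g 0.376
face [-74.5  -0.3   1.2] [56.8 -0.  49.9] -> target (-74, 1, 20) delta [ 0.005 -0.005  0.018] dr [ 0.027 -0.038  0.012] tcp tgt [ 600.9 -176.5   58.8]
face [-74.5  -0.3   1.2] [56.8 -0.  49.9] -> target (-74, 0.5, 15) delta [-0.035 -0.006  0.164] dr [ 0.027 -0.538  0.011] tcp tgt [ 601.5 -176.3   51.3]
```

Emit:
{"api": "servo_tool", "payload": {
  "motion": [
    {"dr": [0,-0.27,0],"delta_pos": [-0.02,0,0.08],"hand": 0},
    {"dr": [0,-0.27,0],"delta_pos": [-0.02,0,0.08],"hand": 0},
    {"dr": [0,0,0],"delta_pos": [0,0,0],"hand": 0}
  ]
}}

```text
time_s: 12.45
eef_pos: [601.8, -176.6, 51.6]
ee_rot: [-0.021, 0.975, 0.18, 0.128]
force: [3.0, 2.9, -2.6]
grip_width: 0.378
```

Run:
```python
from rig import *
from h import *
s=ctrl.sense(); status(s); go(s,-74,0.5,10)
```

```text
t 12.45 tcp [ 601.8 -176.6   51.6] yaw 20.96 pitch 14.89 zdir [ 0.242  0.086 -0.966] F [ 3.   2.9 -2.6] M [ 0.24 -0.32 -0.03] g 0.378
face [-73.9  -0.4   1. ] [61.4 -0.2 37. ] -> target (-74, 0.5, 10) delta [-0.039 -0.008  0.143] dr [ 0.032 -0.489  0.004] tcp tgt [ 601.6 -176.3   44.2]
```

Emit:
{"api": "servo_tool", "payload": {
  "motion": [
    {"dr": [0,-0.25,0],"delta_pos": [-0.02,0,0.07],"hand": 0},
    {"dr": [0,-0.25,0],"delta_pos": [-0.02,0,0.07],"hand": 0},
    {"dr": [0,0,0],"delta_pos": [0,0,0],"hand": 0}
  ]
}}

```text
time_s: 12.82
eef_pos: [602.0, -176.8, 44.5]
ee_rot: [-0.012, 0.98, 0.18, 0.085]
force: [4.2, 1.6, -3.5]
grip_width: 0.381
```

Run:
```python
from rig import *
from h import *
s=ctrl.sense(); status(s); go(s,-73,0.5,7.5)
R,tp=tool(s)
p,z=capture("side")
cv2.imwrite("pics/s7.png",cv2.resize(p[90:210,180:330,::-1],None,fx=5,fy=5,interpolation=cv2.INTER_CUBIC))
p,z=capture("wrist"); cv2.imwrite("pics/w7.png",p[:,:,::-1])
```

```text
t 12.82 tcp [ 602.  -176.8   44.5] yaw 20.9 pitch 9.9 zdir [ 0.163  0.055 -0.985] F [ 4.2  1.6 -3.5] M [ 0.3  -0.44 -0.11] g 0.381
face [-73.8  -0.5   1. ] [64.1 -0.5 25. ] -> target (-73, 0.5, 7.5) delta [-0.002 -0.013  0.078] dr [ 0.037 -0.24  -0.001] tcp tgt [ 602.3 -176.    40.6]
```

View pics/s7.png

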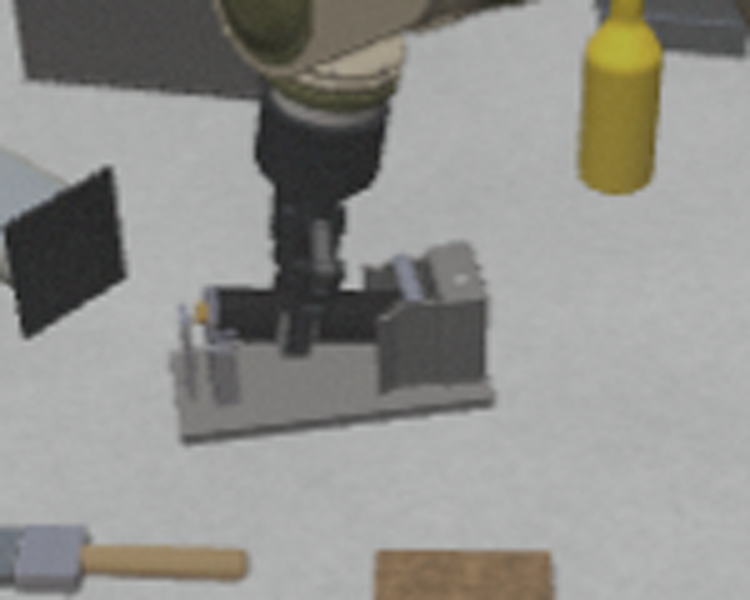

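View pics/w7.png

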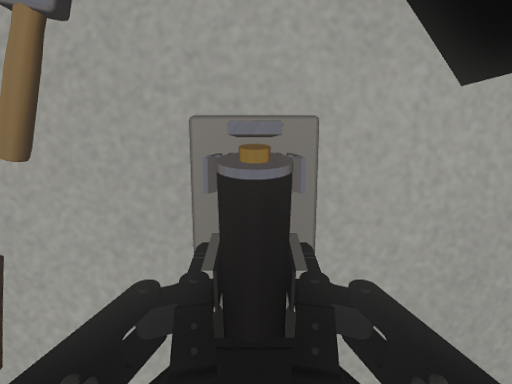

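The nub (254,153) is on the spring side of the post (255,128) and centred between the clip jaws. Swing a little lower onto the lips.

Emit:
{"api": "servo_tool", "payload": {
  "motion": [
    {"dr": [0,-0.2,0],"delta_pos": [-0.01,0,0.06],"hand": 0},
    {"dr": [0,-0.1,0],"delta_pos": [0,0,0.03],"hand": 0},
    {"dr": [0,0,0],"delta_pos": [0,0,0],"hand": 0}
  ]
}}

```text
time_s: 13.3
eef_pos: [602.5, -177.3, 42.1]
ee_rot: [-0.008, 0.982, 0.18, 0.062]
force: [2.1, 1.9, -2.0]
grip_width: 0.377
```

Run:
```python
from rig import *
from h import *
s=ctrl.sense(); status(s); go(s,-72,0.5,6)
```

```text
t 13.3 tcp [ 602.5 -177.3   42.1] yaw 20.8 pitch 7.12 zdir [ 0.119  0.037 -0.992] F [ 2.1  1.9 -2. ] M [ 0.56 -0.64  0.08] g 0.377
face [-73.2  -1.    2.5] [65.7 -1.3 19.8] -> target (-72, 0.5, 6) delta [ 0.012 -0.027  0.073] dr [ 0.044 -0.112 -0.01 ] tcp tgt [ 603.  -175.7   38.5]
```

Some contact moment is building at the lips now. Letting go, backing off, and looking.

Emit:
{"api": "servo_tool", "payload": {
  "motion": [
    {"dr": [0,0,0],"delta_pos": [0,0,0],"hand": 1},
    {"dr": [0,0,0],"delta_pos": [0,0,0],"hand": 1},
    {"dr": [0,0,0],"delta_pos": [0,0,0],"hand": 1},
    {"dr": [0,0,0],"delta_pos": [0,0,0],"hand": 1},
    {"dr": [0,0,0],"delta_pos": [0,0,-0.4],"hand": 1},
    {"dr": [0,0,0],"delta_pos": [0,0,-0.7],"hand": 1},
    {"dr": [0,-0.35,0],"delta_pos": [0,0,-0.6],"hand": 1},
    {"dr": [0,-0.35,0],"delta_pos": [0,0,0],"hand": 0},
    {"dr": [0,0,0],"delta_pos": [0,0,0],"hand": 0}
  ]
}}

```text
time_s: 14.42
eef_pos: [590.9, -182.4, 134.6]
ee_rot: [0.005, 0.984, 0.18, 0.001]
force: [-0.2, -0.6, 0.3]
grip_width: 0.607
```

Run:
```python
from rig import *
from h import *
s=ctrl.sense(); status(s)
R,tp=tool(s)
p,z=capture("side"); cs=get_calibration("side"); pickle.dump((p,z,cs),open("s8.pkl","wb"))
cv2.imwrite("pics/s8.png",cv2.resize(p[90:210,180:330,::-1],None,fx=5,fy=5,interpolation=cv2.INTER_CUBIC))
c=get_calibration("wrist");p,z=capture("wrist"); cv2.imwrite("pics/w8.png",p[:,:,::-1]); pickle.dump((p,z,c),open("w8.pkl","wb"))
# press pose: TCP at dock x 28, z above
y=np.radians(YAW);e=np.array([np.cos(y),np.sin(y),0])
Rt,_=target([0,0,0],YAW,0); print(delta(ctrl.sense(),Rt,SEAT+28*e+[0,0,40]))
W=cloud(z,c); D=W-SEAT; n=np.array([-np.sin(y),np.cos(y),0])
Q=np.stack([D@e,D@n,D[...,2]],-1); m=(abs(Q[...,1])<3)&(Q[...,0]>10)&(Q[...,0]<80)&(Q[...,2]>-10)
for a in range(10,80,5):
    k=m&(Q[...,0]>=a)&(Q[...,0]<a+5)
    if k.any(): print(a+2.5,np.median(Q[k][:,2]).round(1))
```

```text
t 14.43 tcp [ 590.9 -182.4  134.6] yaw 20.68 pitch 0.02 zdir [ 0.004 -0.01  -1.   ] F [-0.2 -0.6  0.3] M [ 0.02 -0.03 -0.02] g 0.607
(array([ 0.663, -0.05 ,  0.944]), array([ 0.062, -0.004, -0.025]))
12.5 31.1
17.5 32.0
22.5 32.4
27.5 33.2
32.5 34.0
37.5 34.7
42.5 35.4
47.5 36.2
52.5 36.9
57.5 36.6
62.5 28.2
67.5 24.2
72.5 25.9
```

View pics/s8.png

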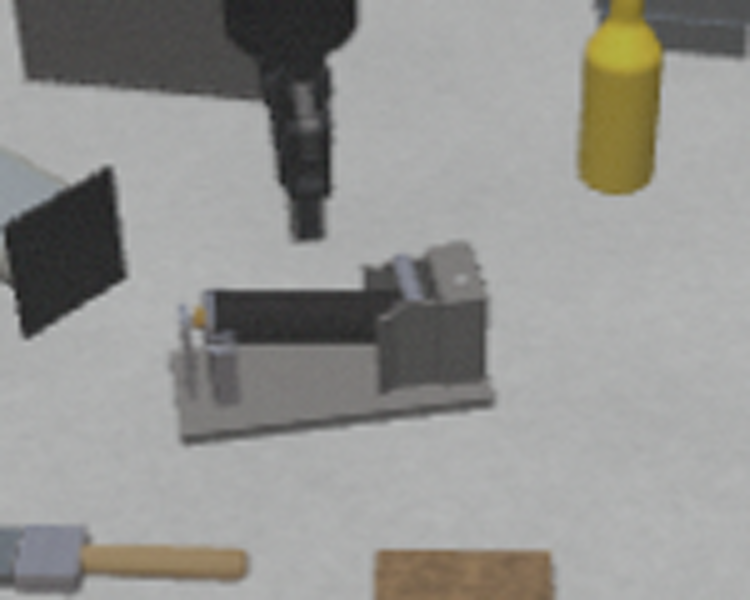

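View pics/w8.png

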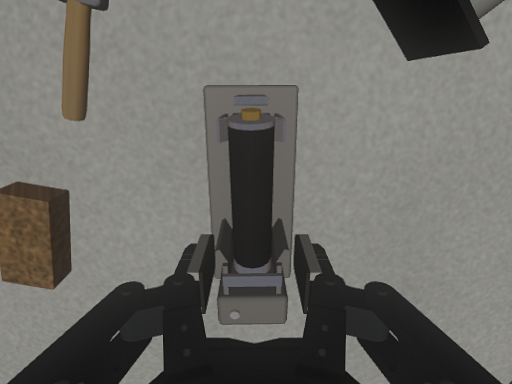

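The stick is leaning 8.8° on the clip lips, as expected, with its nub inside the post. I'll shut the fingers, move over x 28 and press.

Emit:
{"api": "servo_tool", "payload": {
  "motion": [
    {"dr": [0.05,0,-0.02],"delta_pos": [0.33,-0.05,0],"hand": 0},
    {"dr": [0,0,0],"delta_pos": [0.33,0,0],"hand": 0},
    {"dr": [0,0,0],"delta_pos": [0,0,0.3],"hand": 0},
    {"dr": [0,0,0],"delta_pos": [0,0,0.3],"hand": 0},
    {"dr": [0,0,0],"delta_pos": [0,0,0.2],"hand": 0},
    {"dr": [0,0,0],"delta_pos": [0,0,0],"hand": 0},
    {"dr": [0,0,0],"delta_pos": [0,0,0],"hand": 0}
  ]
}}

```text
time_s: 15.4
eef_pos: [618.1, -169.5, 90.1]
ee_rot: [-0.001, 0.984, 0.18, 0.0]
force: [-0.2, -0.0, -0.2]
grip_width: 0.006
```

Run:
```python
from rig import *
from h import *
s=ctrl.sense(); status(s)
y=np.radians(YAW);e=np.array([np.cos(y),np.sin(y),0])
Rt,_=target([0,0,0],YAW,0); print(delta(s,Rt,SEAT+28*e+[0,0,36]))
```

```text
t 15.4 tcp [ 618.1 -169.5   90.1] yaw 20.71 pitch 0.03 zdir [-0.     0.002 -1.   ] F [-0.2 -0.  -0.2] M [-0.    0.05  0.05] g 0.006
(array([0.056, 0.014, 0.142]), array([-0.012, -0.003, -0.019]))
```

Emit:
{"api": "servo_tool", "payload": {
  "motion": [
    {"dr": [0,0,-0.02],"delta_pos": [0.05,0.01,0.1],"hand": 0},
    {"dr": [0,0,0],"delta_pos": [0,0,0.1],"hand": 0},
    {"dr": [0,0,0],"delta_pos": [0,0,0.05],"hand": 0},
    {"dr": [0,0,0],"delta_pos": [0,0,0.05],"hand": 0}
  ]
}}

```text
time_s: 15.9
eef_pos: [623.1, -169.3, 77.7]
ee_rot: [0.001, 0.983, 0.182, 0.004]
force: [0.8, 2.3, 8.4]
grip_width: 0.001
```

Run:
```python
from rig import *
from h import *
status(ctrl.sense())
```

```text
t 15.9 tcp [ 623.1 -169.3   77.7] yaw 20.93 pitch 0.4 zdir [ 0.007 -0.    -1.   ] F [0.8 2.3 8.4] M [ 0.4  -0.16  0.01] g 0.001
```

Contact at about 8 N upward. Continue in small presses.

Emit:
{"api": "servo_tool", "payload": {
  "motion": [
    {"dr": [0,0,0],"delta_pos": [0,0,0.08],"hand": 0},
    {"dr": [0,0,0],"delta_pos": [0,0,0.08],"hand": 0}
  ]
}}

```text
time_s: 16.15
eef_pos: [625.5, -169.1, 72.5]
ee_rot: [0.002, 0.983, 0.182, 0.007]
force: [-1.8, 1.1, 7.8]
grip_width: -0.001
```

Run:
```python
from rig import *
from h import *
status(ctrl.sense())
```

```text
t 16.15 tcp [ 625.5 -169.1   72.5] yaw 20.95 pitch 0.74 zdir [ 0.014 -0.002 -1.   ] F [-1.8  1.1  7.8] M [0.21 0.12 0.05] g -0.001
```

Emit:
{"api": "servo_tool", "payload": {
  "motion": [
    {"dr": [0,-0.04,0],"delta_pos": [-0.04,0,0.08],"hand": 0},
    {"dr": [0,-0.03,0],"delta_pos": [-0.02,0,0.08],"hand": 0},
    {"dr": [0,0,0],"delta_pos": [0,0,0.08],"hand": 0}
  ]
}}

```text
time_s: 16.52
eef_pos: [624.0, -170.9, 63.4]
ee_rot: [0.005, 0.983, 0.182, 0.002]
force: [-12.3, 0.6, 37.3]
grip_width: -0.004
```

Run:
```python
from rig import *
from h import *
status(ctrl.sense())
```

```text
t 16.52 tcp [ 624.  -170.9   63.4] yaw 20.99 pitch 0.17 zdir [ 0.006 -0.009 -1.   ] F [-12.3   0.6  37.3] M [0.08 2.17 0.02] g -0.004
```

It bottomed at TCP z 63.4, where the stick's top should be at 64. Backing off and checking.

Emit:
{"api": "servo_tool", "payload": {
  "motion": [
    {"dr": [0,0,0],"delta_pos": [0,0,-0.1],"hand": 0},
    {"dr": [0,0,0],"delta_pos": [0,0,-0.4],"hand": 0},
    {"dr": [0,0,0],"delta_pos": [0,0,-0.8],"hand": 0},
    {"dr": [0,0,0],"delta_pos": [-0.3,0,-0.8],"hand": 0},
    {"dr": [0,0,0],"delta_pos": [0,0,0],"hand": 0}
  ]
}}

```text
time_s: 17.15
eef_pos: [607.6, -175.8, 168.9]
ee_rot: [0.004, 0.983, 0.182, -0.0]
force: [0.5, 0.4, 0.6]
grip_width: -0.006
```

Run:
```python
from rig import *
from h import *
s=ctrl.sense(); status(s)
y=np.radians(YAW);e=np.array([np.cos(y),np.sin(y),0]); n=np.array([-np.sin(y),np.cos(y),0])
ims=[]
for cam in ("wrist","side","scene"):
    c=get_calibration(cam);p,z=capture(cam); cv2.imwrite(f"pics/{cam}9.png",p[:,:,::-1])
    pickle.dump((p,z,c),open(cam+"9.pkl","wb"))
    W=cloud(z,c); D=W-SEAT
    Q=np.stack([D@e,D@n,D[...,2]],-1); m=(abs(Q[...,1])<4)&(Q[...,2]>-10)&(Q[...,2]<45)
    print(cam,[(a,np.median(Q[k][:,2]).round(1)) for a in range(-55,80,10) for k in [m&(Q[...,0]>=a-2.5)&(Q[...,0]<a+2.5)] if k.any()])
    nb=(abs(Q[...,1])<5)&(abs(Q[...,2])<10)&(Q[...,0]>58)&(Q[...,0]<80); print("nub region x max",np.round(np.percentile(Q[nb][:,0],[5,50,95]),1) if nb.any() else None)
    if cam!="wrist":
        u,v=proj(SEAT,c)[0].astype(int); ims.append(cv2.resize(p[v-40:v+40,u-50:u+50,::-1],None,fx=6,fy=6,interpolation=cv2.INTER_CUBIC))
cv2.imwrite("pics/z9.png",cv2.resize(np.vstack(ims),None,fx=.6,fy=.6))
```

```text
t 17.15 tcp [ 607.6 -175.8  168.9] yaw 20.97 pitch -0.12 zdir [ 0.001 -0.008 -1.   ] F [0.5 0.4 0.6] M [ 0.03 -0.04  0.02] g -0.006
wrist [(-25, np.float64(17.3)), (-15, np.float64(17.4)), (-5, np.float64(17.5)), (5, np.float64(17.3)), (15, np.float64(17.5)), (25, np.float64(17.3)), (35, np.float64(17.3)), (45, np.float64(17.2)), (55, np.float64(17.2)), (65, np.float64(8.6)), (75, np.float64(25.2))]
nub region x max [63.4 65.8 74.5]
side [(-55, np.float64(16.3)), (-45, np.float64(14.4)), (-35, np.float64(14.8)), (-25, np.float64(14.2)), (-15, np.float64(13.9)), (-5, np.float64(15.2)), (5, np.float64(14.0)), (15, np.float64(15.1)), (25, np.float64(16.0)), (35, np.float64(17.0)), (45, np.float64(15.2)), (55, np.float64(15.3)), (65, np.float64(3.6))]
nub region x max [60.2 61.8 63.4]
scene [(-55, np.float64(16.4)), (-45, np.float64(15.7)), (-35, np.float64(14.1)), (-25, np.float64(13.6)), (-15, np.float64(14.8)), (-5, np.float64(14.7)), (5, np.float64(15.3)), (15, np.float64(15.1)), (25, np.float64(16.9)), (35, np.float64(17.5)), (45, np.float64(14.2)), (55, np.float64(15.6)), (65, np.float64(20.0)), (75, np.float64(9.4))]
nub region x max [73.3 75.4 76.2]
```

View pics/wrist9.png

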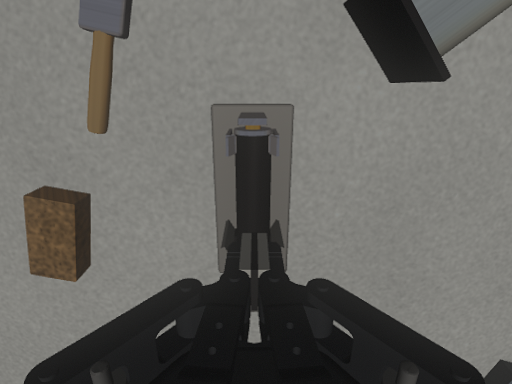

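View pics/z9.png

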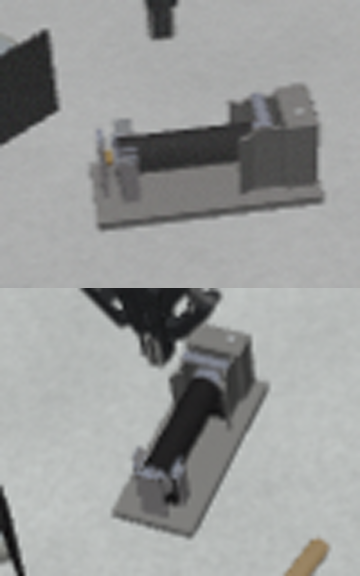

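The stick is level, its top at z 17.2–17.5 from x −25 to 55, held under both the bridge and the clip. As a last check, I'll compare the other objects with the first picture, then hand in.

Run:
```python
from rig import *
from h import *
d=pickle.load(open("d0.pkl","rb"))
for cam in ("scene","side"):
    a=d[cam][0].astype(int); b=pickle.load(open(cam+"9.pkl","rb"))[0].astype(int)
    m=(cv2.blur(np.abs(a-b).max(2).astype(np.float32),(3,3))>35).astype(np.uint8)
    k,l,st,ce=cv2.connectedComponentsWithStats(m)
    print(cam,[st[i][:5].tolist() for i in range(1,k) if st[i][4]>25])
status(ctrl.sense()); print(ticket.finish_job())
```

```text
scene [[183, 0, 21, 16, 258], [166, 0, 199, 168, 13419], [229, 4, 10, 7, 41], [334, 35, 35, 38, 537], [344, 72, 11, 6, 31], [358, 82, 56, 71, 2351], [210, 168, 6, 7, 28], [195, 180, 18, 22, 190], [300, 229, 27, 38, 467]]
side [[204, 0, 280, 65, 5033], [320, 17, 21, 7, 62], [361, 27, 40, 55, 1001], [303, 45, 51, 29, 963], [203, 49, 20, 7, 59], [217, 74, 23, 18, 186], [332, 77, 23, 40, 484], [390, 93, 30, 62, 1080], [228, 99, 12, 28, 222], [336, 121, 131, 166, 6446], [223, 149, 32, 14, 324], [423, 155, 27, 29, 297], [485, 156, 27, 51, 623], [422, 162, 5, 14, 28], [415, 171, 71, 80, 2386], [406, 200, 34, 23, 458], [183, 263, 60, 17, 864]]
t 17.3 tcp [ 606.8 -174.8  164.8] yaw 21.0 pitch -0.37 zdir [-0.005 -0.005 -1.   ] F [ 0.   0.3 -0.3] M [-0.01 -0.01  0.03] g 0.002
the job is handed in; nothing more can be done
None
```

The stick is loaded in the grey dock, let go and lying level. I handed the job in at 17.3 s, with the gripper about 100 mm above the dock.

- **How it went:** I took the 140 mm stick, the middle-sized one, off the rest and brought it in tilted 20°, flat end low. I pushed it under the bridge and back against the spring contact until it read about 4–5 N. I then swung the nub down inside the post and let go with the stick leaning 8.8° on the clip lips. With the fingers shut, I pressed beside the clip until it snapped down.
- **Last checks:** The wrist camera put the stick's top at z 17.2–17.5 mm in the dock frame from x −25 to 55; home is 17. After backing off, the force read about zero. Comparing first and last pictures, only the arm, the stick's old place and the dock had changed, so the block, brush, glue and offcut look unmoved. Where the arm covers the view, nothing can be compared.
- **Disagreements:**
    - **Stick height:** the scene and side cameras read the top 1–3 mm lower than the wrist camera and noisier. I trusted the wrist camera, since the press also bottomed at tool height 63.4 mm, where 64 was expected.
    - **Pressing force:** it peaked at about 37 N upward (about 39 N in all) as the stick bottomed, more than the 10–15 N it needed. That was through the fingertips and well under the 120 N wrist limit, but close to the 40 N limit for the arm or gripper body.
    - **Nub position:** the depth readings at the nub tip were too mixed to confirm its position along x. The pictures show it on the spring side of the post.

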